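Hang the shop bin on the slatted panel, load it and close the jar

ROBOT

A 6-joint arm with a two-finger parallel gripper is mounted at the origin on the work surface. World frame = base frame: x ahead of the robot, y to its left, z up, the work surface at z = 0. Lengths are in m, angles in rad, forces in N, time in s.
With the tool pointing down it reaches from about 0.35 to 0.975 m from the base axis. Payload 4.9 kg.
Tool frame: the origin (TCP) lies at the very end of the fingers, on their centre line; the grasp point (between the pads) lies 19 mm behind it; z points along the fingers, y is the line along which they close (so a half turn about z gives the same grasp; the last joint's range is limited). The gripper opens to 85 mm and grips with 20 to 120 N. Pads are 22 mm wide; open, the fingers measure 114 mm over their backs; the gripper's body (76 mm by 85 mm) begins 54 mm behind the grasp point. The pads swing forward as they close: fully open they stand 13 mm farther back than shut.
Start: joints at [1.127, 0.053, 1.613, -0, 1.476, -0.119], TCP at [0.199, 0.592, 0.211] pointing down, gripper open.
Joint ranges: [-3.01, 3.01], [-1.01, 2.22], [0.06, 2.58], [-1.02, 4.17], [0.09, 2.62], [-3.14, 3.14]. Speed limits (rad/s): [2.57, 2.57, 3.14, 3.14, 3.14, 3.14].

INTERFACE

Orientations are given as a rotation vector (axis times angle).
In Python, from station import * gives the robot as it stands.
- The arm moves only by the shell command python3 -m crank 'ROWS' [OPENING] [FORCE]. ROWS is JSON, a list of rows, each an object with "offset": the shift along the tool's x, y, z in m, a list of three; "twist": the turn, a rotation vector about the tool's x, y, z in degrees, a list of three. In form: [{"offset": [x, y, z], "twist": [rx, ry, rz]}, ...]. A call has 1 to 20 rows; each row is the pose to reach, as a shift and turn from the pose commanded when the call began, along the tool's axes at that moment; what a row does not reach only later rows make up. A row lasts 1/8 s, in which the tool goes at most 62.5 mm and 10.7 degrees, less where a joint would pass 70% of its speed; a pose out of reach is approached as far as the arm can. A call with a gripper value outside its range is refused whole. OPENING is the opening, from 0 (shut) to 1 (fully open), set as the call begins (- or left out, the last holds). The fingers move at their own pace and stop on an object; FORCE is the grip in N (left out, the last holds). Time passes only in rows, so rows that repeat a pose let the fingers close. It gives the time, the measured TCP pose, the force, the opening and the grip force at its end, in the units of the state.
- get_obs(): the state, without advancing time (a new reading comes with each control period).
- get_image(name): name is "side" or "top" or "wrist"; returns the picture (400x640x3 uint8, red, green, blue); there is no depth.
- get_calibration(name): a dict with "intrinsics" (3x3 intrinsics, pixels), "world_from_camera" (4x4, takes a point from camera to world coordinates); the wrist camera has in their place "tool_from_camera" (4x4, takes a point from camera to tool coordinates, whose origin is the TCP and whose axes are the flange's). Camera axes: x right, y up, looking along -z (the intrinsics and any distortion apply to the point x, -y, -z); pixel columns grow to the right and rows downward; lengths in m; the calibration is good to about 2 mm. A picture is of the moment at which its call begins: read the wrist's pose just before it. get_calibration takes no time and is no camera call.
- finish_job(): hands the job in; it is judged then, once.
Trained networks look in the newest picture that a camera, given by its name, has taken for a name from the list of things; names that differ only in an ending like _2 or _b are one class to them, and where a whole thing is asked for, a point or a joint stands for the part that bears it (a point fixed in the world has none). Each returns a list of dicts, best first, with "confidence" (0 to 1); they miss things now and then, are a little off and sometimes report something else, mostly with a low value. They report only what shows in the picture. A call takes as long as a camera call. They do not tell look-alikes from the thing itself.
- cut_out(query, camera): "region" (400x640 bool, what is visible of it) and "rect" ([centre column, centre row, width, height] in pixels, round what is visible of it).
The state is a dict: "t": time; "q": joint angles; "dq": joint speeds; "effort": joint torques, N m; "tool_pos": TCP position; "tool_rot": TCP orientation; "contact_force": force on the tool from outside, world axes, zero at the start; "wrist_torque": the same for the moment, N m; "opening": finger opening in m; "grip_force": force on a finger pad.
Only numpy, scipy, OpenCV 4.12 (cv2) and the standard library are available. Lean on these libraries where they do the work, as an engineer would, in place of code of your own. Each camera call takes 0.05 s, during which the arm holds its last target. There are 200 camera calls.

TASK

Hang the loose grey bin on the slatted panel: raise its front, feed the hooked back edge into the panel's upper groove, then swing the front down until the bin hangs level and flush, and let go. After that, stand the taller of the two square jars upright in the hung bin and have it closed with the small round lid, its plug fully in the mouth. Leave the other things where they are.

Things in the scene. Friction and masses are not known exactly. Their poses are not given: they have to be found in the camera images.
- panel: Fixed white slatted panel, 280 mm wide, 175 mm high, 42 mm thick, upright on the worktop; behind it a cedar shelf, top at 150 mm, 110 mm deep. Origin: on its front face, mid-width, at table height. x points into the panel, y along its width, z up. It has an upper groove (see panel_groove) and a lower one at z 20 to 36 mm, just 18 mm deep with nothing behind its lips, no use for the bin.
- panel_groove (a point): Middle of the upper groove's floor at the front face; axes as the panel. The groove runs the whole width. Its mouth reaches from the flat floor (panel z 130 mm, 32 mm deep) up to 146 mm, the lower edge of a 5 mm thick aluminium lip. Behind the lip it is 27 mm deep and goes up to z 162 mm, so a hook can stand up behind the lip.
- bin: Loose open pale grey plastic bin, about 0.16 kg. Origin: centre of the underside; z up; +x to its back, which goes against the panel (bin x along panel x when hung). Outside x -45 to +45, y -46 to +46 mm; inside x -35 to +41, y -42 to +42 mm; floor 4 mm thick; side walls 60 mm high, front and back 70 mm. It stands on the table at the start.
- bin_grip (a point): On the bin: middle of the top edge of its front lip (bin frame x -40, y 0, z 70 mm). The lip can be pinched from above across bin x: it is 10 mm thick (x -45 to -35), reaches from z 36 to 70 mm and is 92 mm wide (y).
- bin_root (a point): On the bin: middle of the hook's web underside at the back face (bin frame x 45, y 0, z 65 mm). The hook, 60 mm wide (y), is a web 5 mm thick (z 65 to 70) that leaves the back and after 5 to 8 mm bends up into a tongue. Hung, this point lies on the upper groove's floor at the face: panel x about 0 (3 mm play), z 130 mm.
- bin_hook (a point): On the bin: middle of the tip of the hook's tongue (bin frame x 57.5, y 0, z 88 mm). The tongue is 4 mm thick, 22 mm long, leans back 20 deg from upright, and is taller than the groove's mouth: it enters only with the bin's front raised 15 to 35 deg (turned about bin +y), moving in and up along the tongue. Then swing the front down: the web rests on the groove floor, tongue behind the lip.
- tall_jar: The taller of two empty square glass jars: 54 x 54 mm, 110 mm high, 0.2 kg, straight sides, with a round mouth 41 mm across in its 12 mm thick top. Origin: centre of the underside, z up, x and y square to the sides.
- short_jar: The shorter square jar, 54 x 54 x 75 mm, otherwise alike; not used. Origin: centre of the underside.
- small_lid: Small round silicone lid, 0.04 kg, on the table plug down. From below: plug 37 mm across and 8 mm high, flange 52 mm across and 5 mm thick (z 8 to 13 mm), round knob 16 mm across up to z = 37 mm. Origin: centre of the plug's underside, z up. Closed on the tall jar, its origin lies 102 mm above the jar's origin (flange on the jar's top); 2 mm play around the plug.
- olla_lid: Bystander: stoneware pot lid, 100 mm across, 34 mm high, on the cedar shelf behind the panel. Origin: centre of the underside.
- tong: Bystander: steel tong lying flat, 240 mm long along its x, 12 mm high. Origin: middle of its length, at table height.
- mug: Bystander: white mug, 80 mm across, 90 mm high. Origin: centre of the underside.
- oil: Bystander: green glass bottle, 56 mm across, 170 mm high. Origin: centre of the underside.
- bowl: Bystander: stoneware bowl, 110 mm across, 45 mm high. Origin: centre of the underside.
Not all that is in view belongs to the job. What is shaped like the tall_jar but purple or yellow is not meant.

How it is judged:
By the outcome, as a careful person would: the job done as asked, in the order asked, and still so for the second after the job is handed in, with the robot touching nothing.
It also fails if it takes over 67 s, if anything falls off the work surface, if the arm or the gripper's body presses on something with over 40 N, if the wrist force passes 120 N, or if a joint passes its speed limit or range.

## Working session

There is one attempt and no reset: what is moved stays moved. The work goes in short steps, Python scripts to look and compute and a shell command to move; the robot and the scene stay as the last step left them, time stands still between calls to the robot, and variables do not carry over. Pictures are saved under pics/ and viewed, at most 10 in all, crops included, and the job is handed in when it is done.

```bash
ls; mkdir -p pics; python3 - <<'E'
from station import *
import cv2,numpy as np
o=get_obs();print(o['t'],o['tool_pos'],o['tool_rot'],o['opening'])
a=get_image("side");b=get_image("top")
cv2.imwrite("pics/a.png",cv2.cvtColor(np.vstack([a[:, :],]),cv2.COLOR_RGB2BGR))
cv2.imwrite("pics/b.png",cv2.cvtColor(b,cv2.COLOR_RGB2BGR))
for c in("side","top","wrist"):print(c,get_calibration(c))
E
```

```text
pics
0.0 [0.1991629  0.59171813 0.20994281] [-0.50784259 -3.09969612  0.00313338] 0.08539464661273383
side {'intrinsics': array([[406.0246989 ,   0.        , 322.32342434],
       [  0.        , 406.0246989 , 202.15215809],
       [  0.        ,   0.        ,   1.        ]]), 'world_from_camera': array([[ 0.91010069,  0.25201636, -0.32894451,  0.21170292],
       [-0.41421036,  0.57644325, -0.70437416, -0.70469116],
       [ 0.01210403,  0.77730363,  0.62900919,  0.74216751],
       [ 0.        ,  0.        ,  0.        ,  1.        ]])}
top {'intrinsics': array([[377.19561388,   0.        , 323.13782182],
       [  0.        , 377.19561388, 203.06969976],
       [  0.        ,   0.        ,   1.        ]]), 'world_from_camera': array([[ 0.00156638,  0.99051269, -0.1374124 ,  0.39864273],
       [-0.99993141,  0.00314642,  0.01128207,  0.03846694],
       [ 0.01160739,  0.1373853 ,  0.99044967,  1.31624391],
       [ 0.        ,  0.        ,  0.        ,  1.        ]])}
wrist {'intrinsics': array([[335.4427287 ,   0.        , 319.21797372],
       [  0.        , 335.4427287 , 196.6081733 ],
       [  0.        ,   0.        ,   1.        ]]), 'tool_from_camera': array([[ 1.60067440e-03,  9.47862221e-01,  3.18676400e-01,
         8.13735029e-02],
       [ 9.99998718e-01, -1.53211492e-03, -4.65796949e-04,
         2.92648552e-04],
       [ 4.67375367e-05,  3.18676737e-01, -9.47863458e-01,
        -1.62541756e-01],
       [ 0.00000000e+00,  0.00000000e+00,  0.00000000e+00,
         1.00000000e+00]])}
```

View pics/a.png

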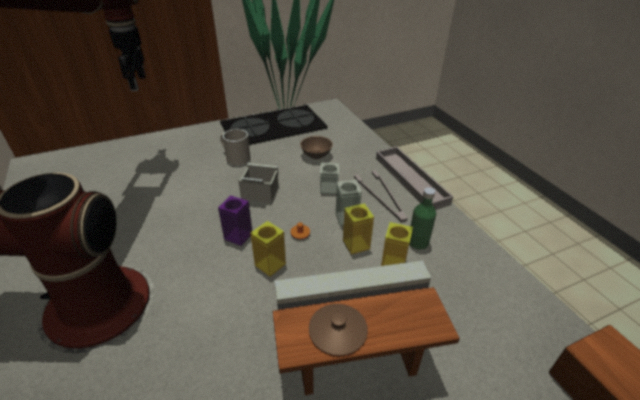

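View pics/b.png

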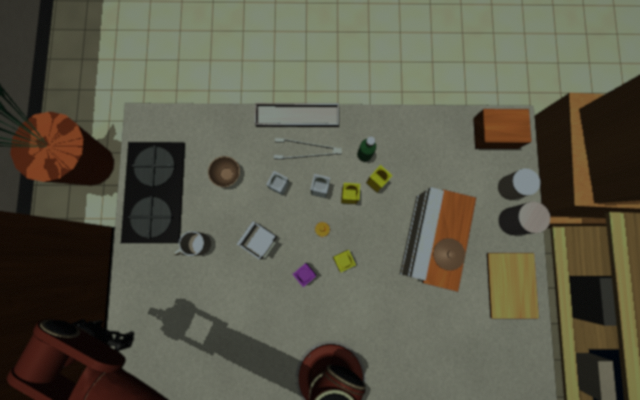

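The tall_jar could be confused with several things in the top view: the white jars at (277,183) and (320,185), the yellow jars at (351,192), (380,177) and (344,261), and the purple jar at (305,274). Only the two white ones qualify, so I'll compare their heights. The bin is at (258,240), the orange lid at (322,229) and the panel front at about (415,235).

```bash
cat > h.py <<'E'
from station import *
import cv2,numpy as np
from scipy.spatial.transform import Rotation as R
def T(o):
    M=np.eye(4);M[:3,:3]=R.from_rotvec(o['tool_rot']).as_matrix();M[:3,3]=o['tool_pos'];return M
def cam(n,o=None):
    c=get_calibration(n)
    return c['intrinsics'],(c['world_from_camera'] if n!='wrist' else T(o)@c['tool_from_camera'])
def plane(K,W,uv,z):
    uv=np.atleast_2d(uv).astype(float)
    d=np.c_[(uv[:,0]-K[0,2])/K[0,0],-(uv[:,1]-K[1,2])/K[1,1],-np.ones(len(uv))]@W[:3,:3].T
    p=W[:3,3];return p+d*((z-p[2])/d[:,2])[:,None]
def proj(K,W,P):
    P=np.atleast_2d(P);c=(P-W[:3,3])@W[:3,:3]
    return np.c_[K[0,0]*c[:,0]/-c[:,2]+K[0,2],K[1,1]*-c[:,1]/-c[:,2]+K[1,2]]
def save(n,im,crop=None,s=1):
    if crop: im=im[crop[1]:crop[3],crop[0]:crop[2]]
    im=cv2.cvtColor(im,cv2.COLOR_RGB2BGR)
    cv2.imwrite(n,cv2.resize(im,None,fx=s,fy=s,interpolation=cv2.INTER_CUBIC))
E
python3 - <<'E'
from h import *
a=get_image("side");get_image("top");save("pics/c.png",a,(230,130,430,280),4)
for q in("tall_jar","short_jar","bin","small_lid","panel"):
  for c in("side","top"):
    K,W=cam(c)
    for r in cut_out(q,c)[:6]:
      x=r['rect'];print(q,c,round(r['confidence'],2),np.round(x),end=' ')
      print(plane(K,W,[x[0],x[1]],.05)[0].round(3), np.round(cv2.minAreaRect(np.argwhere(r['region'])[:,::-1].astype(np.float32))[2]))
E
```

```text
tall_jar side 0.94 [235. 219.  37.  57.] [0.339 0.099 0.05 ] 79.0
tall_jar side 0.72 [348. 202.  24.  46.] [0.639 0.044 0.05 ] 90.0
tall_jar side 0.69 [356. 228.  34.  52.] [ 0.608 -0.058  0.05 ] 6.0
tall_jar side 0.64 [267. 250.  35.  54.] [ 0.379 -0.042  0.05 ] 90.0
tall_jar side 0.63 [396. 246.  32.  47.] [ 0.666 -0.151  0.05 ] 9.0
tall_jar top 0.85 [305. 276.  21.  23.] [0.332 0.084 0.05 ] 48.0
tall_jar top 0.82 [351. 195.  24.  17.] [ 0.601 -0.07   0.05 ] 90.0
tall_jar top 0.75 [320. 187.  23.  22.] [0.63  0.034 0.05 ] 13.0
tall_jar top 0.67 [379. 181.  26.  28.] [ 0.652 -0.167  0.05 ] 42.0
tall_jar top 0.66 [344. 262.  22.  21.] [ 0.377 -0.045  0.05 ] 63.0
short_jar side 0.71 [328. 180.  17.  31.] [0.63  0.156 0.05 ] 90.0
short_jar side 0.67 [259. 182.  41.  40.] [0.444 0.227 0.05 ] 6.0
short_jar side 0.62 [300. 230.  19.  16.] [ 0.478 -0.008  0.05 ] 45.0
short_jar top 0.77 [277. 183.  22.  23.] [0.644 0.181 0.05 ] 31.0
short_jar top 0.65 [322. 187.  20.  24.] [0.63  0.029 0.05 ] 13.0
short_jar top 0.23 [225. 172.  36.  29.] [0.68  0.361 0.05 ] 90.0
bin side 0.94 [261. 182.  41.  44.] [0.45  0.226 0.05 ] 6.0
bin top 0.91 [257. 243.  37.  37.] [0.439 0.243 0.05 ] 37.0
small_lid side 0.8 [302. 231.  18.  18.] [ 0.48  -0.013  0.05 ] 45.0
small_lid top 0.61 [322. 229.  19.  20.] [0.486 0.029 0.05 ] 90.0
small_lid top 0.45 [320. 187.  22.  27.] [0.628 0.033 0.05 ] 13.0
panel side 0.69 [367. 328. 188. 140.] [ 0.491 -0.321  0.05 ] 81.0
panel top 0.71 [436. 242.  76. 108.] [ 0.445 -0.355  0.05 ] 12.0
panel top 0.51 [259. 240.  38.  39.] [0.45  0.238 0.05 ] 35.0
```

View pics/c.png

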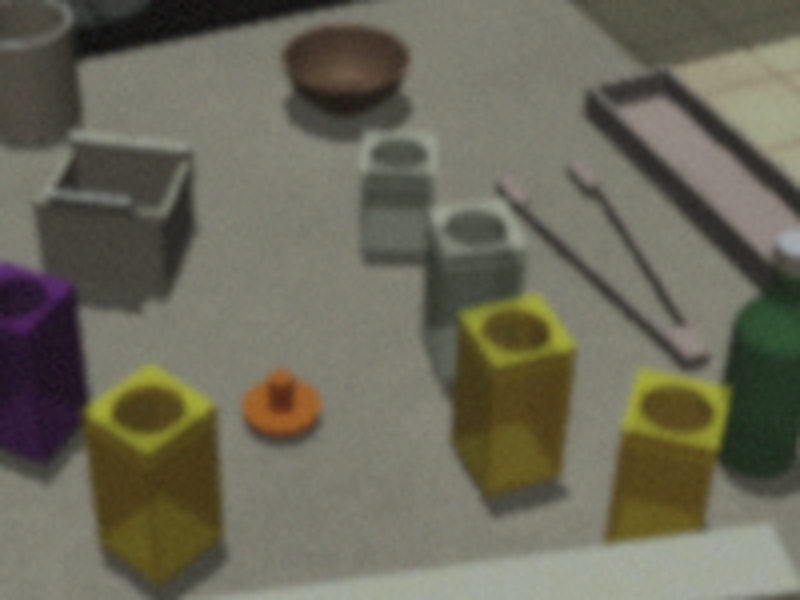

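The crop shows that the taller clear jar is the one at (348,195) in the side view, which is (320,186) in the top view, partly behind a yellow jar. The short jar is at (330,178). Next I'll look at the bin from close by.

```bash
python3 -m crank '[{"offset":[-0.30,-0.258,-0.04],"twist":[0,0,0]},{"offset":[-0.30,-0.258,-0.04],"twist":[0,0,0]},{"offset":[-0.30,-0.258,-0.04],"twist":[0,0,0]},{"offset":[-0.30,-0.258,-0.04],"twist":[0,0,0]},{"offset":[-0.30,-0.258,-0.04],"twist":[0,0,0]},{"offset":[-0.30,-0.258,-0.04],"twist":[0,0,0]},{"offset":[-0.30,-0.258,-0.04],"twist":[0,0,0]},{"offset":[-0.30,-0.258,-0.04],"twist":[0,0,0]},{"offset":[-0.30,-0.258,-0.04],"twist":[0,0,0]},{"offset":[-0.30,-0.258,-0.04],"twist":[0,0,0]}]' 1 60
python3 - <<'E'
from h import *
o=get_obs();a=get_image("wrist");save("pics/d.png",a);print(T(o).round(3),o['t'])
import pickle;pickle.dump((o,a),open('v1.pkl','wb'))
for q in("bin","bin_grip","bin_hook","tall_jar","small_lid"):
  for r in cut_out(q,"wrist")[:4]: print(q,r['confidence'],np.round(r['rect']))
E
```

```text
t: 1.95
tool_pos: [0.4008, 0.2529, 0.251]
tool_rot: [-0.505, -3.1, 0.0]
contact_force: [0.1, -0.2, 0.7]
opening: 0.0851
grip_force: 0.0
[[-0.948  0.317 -0.     0.401]
 [ 0.317  0.948  0.     0.253]
 [ 0.    -0.    -1.     0.251]
 [ 0.     0.     0.     1.   ]] 1.95
bin 0.56 [326. 203. 112. 105.]
bin_grip 0.93 [324. 200. 111. 106.]
bin_hook 0.88 [326. 202. 114. 107.]
tall_jar 0.84 [149. 161. 115.  83.]
tall_jar 0.7 [230. 355.  48.  61.]
tall_jar 0.7 [ 65. 232. 130.  96.]
small_lid 0.76 [186. 267.  39.  31.]
```

View pics/d.png

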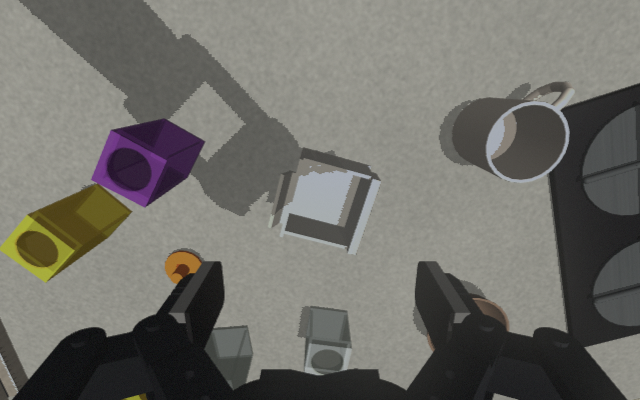

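The wrist view shows the bin at (325,200). Its thick front lip is on the right, along (366,216), and the hook is on the left at (278,200). The lid is at (184,266), the short jar at (328,340) and the tall jar at (230,355). I'll crop in for the lip corners.

```bash
python3 - <<'E'
from h import *
import pickle
o,a=pickle.load(open('v1.pkl','rb'));save("pics/e.png",a,(260,140,390,265),5)
E
```

```text
(no output)
```

View pics/e.png

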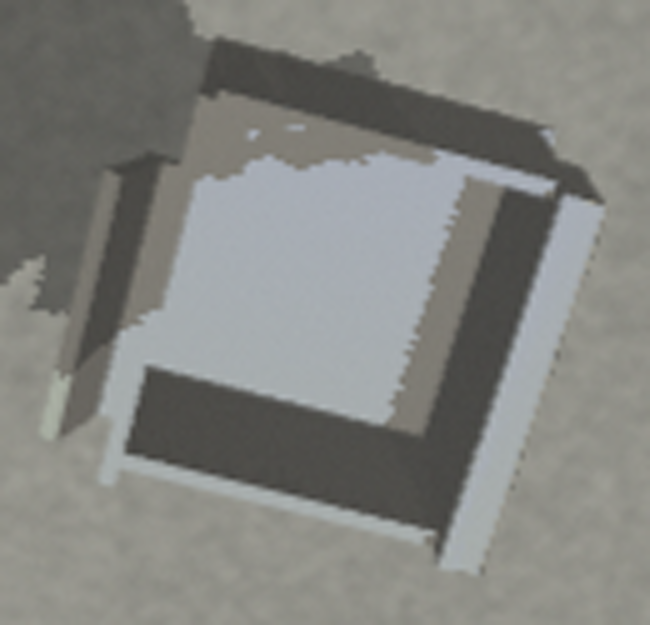

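The crop gives the lip's top corners at (381,181), (356,255), (348,254) and (373,179), and the tongue tip's edge from (281,174) to (268,227).

```bash
python3 - <<'E'
from h import *
import pickle
o,a=pickle.load(open('v1.pkl','rb'));K,W=cam('wrist',o)
P=plane(K,W,[[381,180.6],[356.4,254.8],[348,254],[372.6,178.6]],.07);print(P.round(4))
print('len',np.linalg.norm(P[0]-P[1]),np.linalg.norm(P[2]-P[3]),np.linalg.norm(P[1]-P[2]))
y=(P[0]-P[1]+P[3]-P[2]);y/=np.linalg.norm(y);g=P.mean(0)
Q=plane(K,W,[[268.4,227.4],[281,173.6]],.088);print(Q.round(4),np.linalg.norm(Q[0]-Q[1]))
x=np.cross(y,[0,0,1]);
if x@(Q.mean(0)-g)<0:x=-x
print('grip',g,'binx',x,np.degrees(np.arctan2(x[1],x[0])),'tip dist (97.5)',x@(Q.mean(0)-g),np.cross([0,0,1],x)@(Q.mean(0)-g))
# lid & jars rough
print('lid',plane(K,W,[184,266],.013), 'tall mouth from top', plane(*cam('top'),[320,185],.11))
# panel: region from top, left edge line at z .175
get_image('top');r=cut_out('panel','top')[0];m=r['region']
pts=[];
for v in range(180,300):
  c=np.where(m[v])[0]
  if len(c)>20: pts.append((c[0],v))
pts=np.array(pts);print(pts[::8].tolist())
E
```

```text
[[0.4369 0.3106 0.07  ]
 [0.5135 0.2608 0.07  ]
 [0.5095 0.2519 0.07  ]
 [0.432  0.3027 0.07  ]]
len 0.09132820870090695 0.09262420726977798 0.009718558311669422
[[0.4431 0.1827 0.088 ]
 [0.3924 0.2158 0.088 ]] 0.0605995520022628
grip [0.47298574 0.28148185 0.07      ] binx [-0.54642244 -0.83750971  0.        ] -123.12192163926403 tip dist (97.5) 0.09904719772426215 -0.0013478282770021763
lid [[0.48758265 0.03151471 0.013     ]] tall mouth from top [[0.62525095 0.03501837 0.11      ]]
[[426, 190], [416, 198], [414, 206], [413, 214], [411, 222], [409, 230], [408, 238], [406, 246], [404, 254], [402, 262], [401, 270], [416, 278], [436, 286]]
```

```bash
python3 -m crank '[{"offset":[-0.0594,0.05,0.04],"twist":[0,0,14.6]},{"offset":[-0.0594,0.05,0.08],"twist":[0,0,14.6]},{"offset":[-0.0594,0.05,0.12],"twist":[0,0,14.6]},{"offset":[-0.0594,0.05,0.16],"twist":[0,0,14.6]},{"offset":[-0.0594,0.05,0.19],"twist":[0,0,14.6]},{"offset":[-0.0594,0.05,0.207],"twist":[0,0,14.6]},{"offset":[-0.0594,0.05,0.207],"twist":[0,0,14.6]},{"offset":[-0.0594,0.05,0.207],"twist":[0,0,14.6]}]'
python3 -m crank '[{"offset":[0,0,0],"twist":[0,0,0]},{"offset":[0,0,0],"twist":[0,0,0]},{"offset":[0,0,0],"twist":[0,0,0]},{"offset":[0,0,0],"twist":[0,0,0]},{"offset":[0,0,0],"twist":[0,0,0]},{"offset":[0,0,0],"twist":[0,0,0]}]' 0 60
python3 - <<'E'
from h import *
get_image('side');get_image('top');K,W=cam('top')
a=get_image('top');save('pics/f.png',a,(380,170,500,300),4)
E
```

```text
t: 3.35
tool_pos: [0.4748, 0.281, 0.0458]
tool_rot: [0.897, 3.009, 0.003]
contact_force: [-0.2, -0.2, -0.3]
opening: 0.0858
grip_force: 0.0
t: 4.1
tool_pos: [0.4739, 0.2806, 0.0445]
tool_rot: [0.898, 3.01, 0.001]
contact_force: [0.4, 1.1, 2.1]
opening: 0.0078
grip_force: 58.9
```

View pics/f.png

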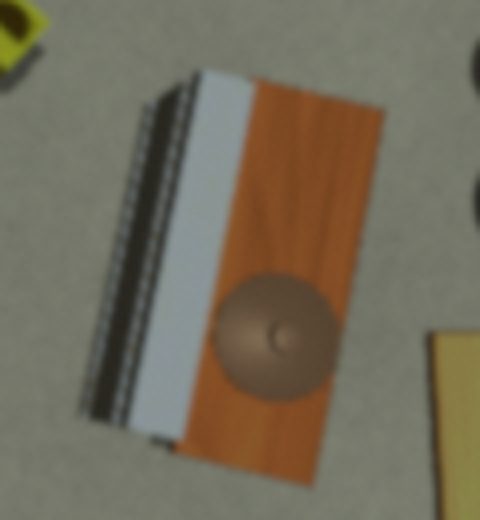

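The crop shows the panel's top face with its front edge from (430,187.5) to (412.5,277.5) and its rear edge from (443,190) to (425,280), in top-image pixels.

```bash
python3 - <<'E'
from h import *
K,W=cam('top')
P=plane(K,W,[[430,187.5],[412.5,277.5],[443.25,190],[425,280]],.175);B=plane(K,W,[[417,196],[400,273.75]],0)
print(P.round(4),np.linalg.norm(P[0]-P[1]),B.round(4),np.linalg.norm(B[0]-B[1]))
d=P[0]-P[1]+P[2]-P[3];d/=np.linalg.norm(d);n=np.cross(d,[0,0,1]);n=n if n[1]<0 else -n
print('n',n,np.degrees(np.arctan2(n[1],n[0])),'thick',n@(P[2]-P[0]),n@(P[3]-P[1]))
f=P[:2].mean(0);print('front mid',f,'z0 mid along n',n@(B.mean(0)-f))
E
```

```text
[[ 0.6065 -0.3039  0.175 ]
 [ 0.3338 -0.2413  0.175 ]
 [ 0.5988 -0.3446  0.175 ]
 [ 0.3265 -0.2785  0.175 ]] 0.27977624393946404 [[ 0.6076 -0.309   0.    ]
 [ 0.3365 -0.2415  0.    ]] 0.2793987961564182
n [-0.22979746 -0.97323847  0.        ] -103.28514787133957 thick 0.04134510316373646 0.03780581978933731
front mid [ 0.47013289 -0.27261363  0.175     ] z0 mid along n 0.0021373538294875414
```

```bash
cat >> h.py <<'E'
PO=np.array([.470,-.273]);PA=-103.5   # panel origin, azimuth of panel x
def pose(az,th,pos):  # tool pose: tool y=-panelx(az), tool z down, front raised th about bin y
    a=np.radians(az);x=np.array([np.cos(a),np.sin(a),0]);y=np.array([-x[1],x[0],0])
    M=np.eye(4);M[:3,:3]=R.from_rotvec(np.radians(th)*y).as_matrix()@np.c_[-y,-x,[0,0,-1]];M[:3,3]=pos;return M
def binpose(xr,zr,th,yp=0,gx=-85,gz=-20.5):  # mm, deg
    t=np.radians(th);c,s=np.cos(t),np.sin(t);a=np.radians(PA);n=np.array([np.cos(a),np.sin(a)]);l=np.array([-n[1],n[0]])
    px=(xr+gx*c+gz*s)/1e3;pz=(zr-gx*s+gz*c)/1e3
    return pose(PA,th,np.r_[PO+n*px+l*yp/1e3,pz])
def rel(M,o=None):
    D=np.linalg.inv(T(o or get_obs()))@M
    print('offset',D[:3,3].round(4).tolist(),'twist',np.degrees(R.from_matrix(D[:3,:3]).as_rotvec()).round(1).tolist(),'| world',M[:3,3].round(4).tolist())
E
python3 - <<'E'
from h import *
rel(binpose(-50,190,30))
E
```

```text
offset [-0.2548, -0.3392, -0.1703] twist [-29.7, 5.2, -19.2] | world [0.5012, -0.1428, 0.2147]
```

```bash
python3 -m crank '[{"offset":[0,0,-0.05],"twist":[0,0,0]},{"offset":[0,0,-0.1],"twist":[0,0,0]},{"offset":[0,0,-0.16],"twist":[0,0,0]},{"offset":[-0.03,-0.04,-0.2],"twist":[-4,1,-2]},{"offset":[-0.07,-0.09,-0.21],"twist":[-8,1.5,-5]},{"offset":[-0.1,-0.14,-0.21],"twist":[-12,2,-8]},{"offset":[-0.14,-0.19,-0.21],"twist":[-17,3,-11]},{"offset":[-0.18,-0.24,-0.21],"twist":[-22,4,-14]},{"offset":[-0.22,-0.29,-0.2],"twist":[-26,4.6,-17]},{"offset":[-0.2548,-0.3392,-0.1703],"twist":[-29.7,5.2,-19.2]},{"offset":[-0.2548,-0.3392,-0.1703],"twist":[-29.7,5.2,-19.2]},{"offset":[-0.2548,-0.3392,-0.1703],"twist":[-29.7,5.2,-19.2]},{"offset":[-0.2548,-0.3392,-0.1703],"twist":[-29.7,5.2,-19.2]}]'
python3 - <<'E'
from h import *
import pickle
o=get_obs();a=get_image("wrist");save("pics/g.png",a);pickle.dump((o,a),open('v2.pkl','wb'))
rel(binpose(-50,190,30),o);print(o['t'],o['q'])
K,W=cam('wrist',o);B=T(o)@np.diag([-1,-1,-1,1.])   # rough bin axes
for x,y,z in[(57.5,30,88),(57.5,-30,88)]:
  # bin->tool: tool=( -y, -(x+40), -(z-44.5))
  p=(T(o)@np.r_[-y/1e3,-(x+40)/1e3,-(z-44.5)/1e3,1])[:3];print('tip',p.round(4),proj(K,W,p))
a=np.radians(PA);l=np.array([-np.sin(a),np.cos(a)])
for s in(-.14,.14):
  for z in(.146,.175): print('lip',s,z,proj(K,W,np.r_[PO+l*s,z]))
E
```

```text
t: 5.88
tool_pos: [0.5014, -0.1415, 0.2154]
tool_rot: [0.348, 2.957, 0.792]
contact_force: [0.8, -0.3, -1.5]
opening: 0.0076
grip_force: 59.1
offset [-0.0001, -0.0015, -0.0001] twist [-0.0, -0.0, 0.1] | world [0.5012, -0.1428, 0.2147]
5.875 [-0.68752049 -0.10712477  1.83004592  0.46788397  1.65554882 -2.0402261 ]
tip [ 0.5059 -0.2518  0.2044] [[ 97.61160925 349.71934239]]
tip [ 0.4476 -0.2378  0.2044] [[ 65.16723359 224.45341282]]
lip -0.14 0.146 [[-77.17216649 -78.48955267]]
lip -0.14 0.175 [[-120.98330419 -115.42153945]]
lip 0.14 0.146 [[ 83.68653395 444.1664515 ]]
lip 0.14 0.175 [[ 79.81821933 488.55477321]]
```

View pics/g.png

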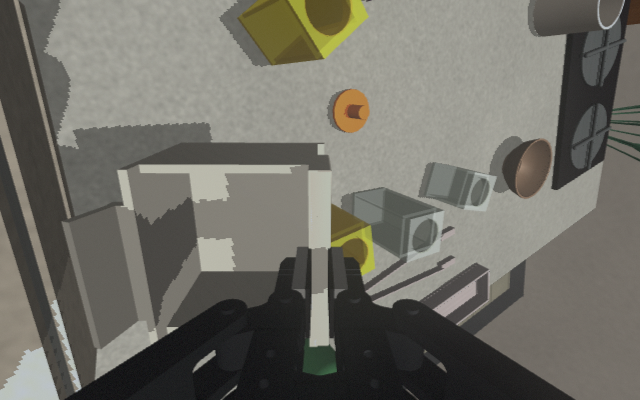

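The view matches the prediction: the tongue's edge runs from (65,222) to (98,350). The panel's dark groove and lips are at the far left, so I'll enlarge that strip with projected lines over it.

```bash
python3 - <<'E'
from h import *
import pickle
o,a=pickle.load(open('v2.pkl','rb'));K,W=cam('wrist',o)
aa=np.radians(PA);n=np.array([np.cos(aa),np.sin(aa)]);l=np.array([-n[1],n[0]])
for z in(.175,.162,.146,.13,.036,.02,0):
  p,q=proj(K,W,[np.r_[PO+l*-.1,z],np.r_[PO+l*.1,z]])
  print(z,[round(p[0]+(v-p[1])/(q[1]-p[1])*(q[0]-p[0]),1) for v in(50,150,250,350)])
save('pics/h.png',a,(0,0,100,400),1)
im=cv2.cvtColor(a[:, :100],cv2.COLOR_RGB2BGR);im=np.hstack([cv2.resize(im[:200],(300,600),interpolation=cv2.INTER_CUBIC),cv2.resize(im[200:],(300,600),interpolation=cv2.INTER_CUBIC)]);cv2.imwrite('pics/h.png',im)
E
```

```text
0.175 [np.float64(-66.0), np.float64(-32.7), np.float64(0.5), np.float64(33.8)]
0.162 [np.float64(-52.0), np.float64(-20.0), np.float64(12.0), np.float64(44.1)]
0.146 [np.float64(-37.6), np.float64(-6.8), np.float64(23.9), np.float64(54.7)]
0.13 [np.float64(-25.6), np.float64(4.1), np.float64(33.9), np.float64(63.6)]
0.036 [np.float64(18.2), np.float64(44.1), np.float64(70.0), np.float64(96.0)]
0.02 [np.float64(23.0), np.float64(48.5), np.float64(74.0), np.float64(99.5)]
0 [np.float64(28.3), np.float64(53.3), np.float64(78.3), np.float64(103.4)]
```

View pics/h.png

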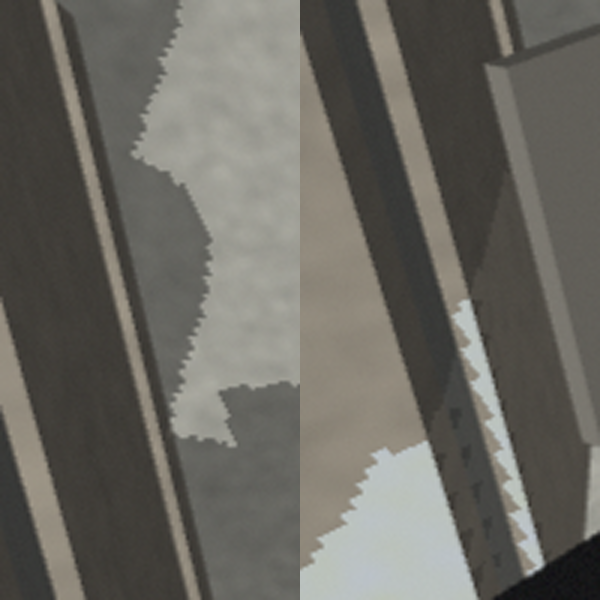

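```bash
python3 - <<'E'
from h import *
import pickle
from scipy.optimize import least_squares
o,a=pickle.load(open('v2.pkl','rb'));K,W=cam('wrist',o)
D=[(.175,1,213),(.175,43,347),(.13,31.5,213),(.13,56.7,300),(0,56.7,150),(0,32.3,50)]
P=np.array([plane(K,W,[u,v],z)[0] for z,u,v in D])
a0=np.radians(PA);n=np.array([np.cos(a0),np.sin(a0)]);l=np.array([-n[1],n[0]])
print('panel x mm',((P[:,:2]-PO)@n*1e3).round(1),'y',((P[:,:2]-PO)@l*1e3).round(0))
E
```

```text
panel x mm [-3.9 -3.6 -3.5 -3.6 -2.3 -2.5] y [ -30.   40.  -14.   41.  -28. -106.]
```

```bash
sed -i 's/^PO=.*;PA/PO=np.array([.4708,-.2696]);PA/' h.py; python3 - <<'E'
from h import *
for x,z in((-38,109),(-25,120),(-12,131),(-2,139.3)): rel(binpose(x,z,30))
E
```

```text
offset [0.0, -0.0495, 0.066] twist [-0.0, -0.0, 0.1] | world [0.4992, -0.1511, 0.1337]
offset [0.0, -0.0553, 0.05] twist [-0.0, -0.0, 0.1] | world [0.4962, -0.1637, 0.1447]
offset [0.0, -0.0611, 0.0339] twist [-0.0, -0.0, 0.1] | world [0.4932, -0.1764, 0.1557]
offset [0.0001, -0.0656, 0.0218] twist [-0.0, -0.0, 0.1] | world [0.4908, -0.1861, 0.164]
```

```bash
python3 -m crank '[{"offset":[0,-0.025,0.033],"twist":[0,0,0]},{"offset":[0,-0.0495,0.066],"twist":[0,0,0]},{"offset":[0,-0.0495,0.066],"twist":[0,0,0]},{"offset":[0,-0.0495,0.066],"twist":[0,0,0]},{"offset":[0,-0.0495,0.066],"twist":[0,0,0]}]'
python3 - <<'E'
from h import *
for x,z in((-25,120),(-18,126),(-12,131),(-2,139.3)): rel(binpose(x,z,30))
E
```

```text
t: 6.55
tool_pos: [0.5001, -0.1529, 0.1352]
tool_rot: [0.348, 2.955, 0.788]
contact_force: [-0.6, -0.2, -2.0]
opening: 0.0076
grip_force: 59.2
offset [0.0012, -0.0052, -0.014] twist [-0.1, 0.2, 0.1] | world [0.4962, -0.1637, 0.1447]
offset [0.0012, -0.0083, -0.0226] twist [-0.1, 0.2, 0.1] | world [0.4946, -0.1706, 0.1507]
offset [0.0011, -0.011, -0.03] twist [-0.1, 0.2, 0.1] | world [0.4932, -0.1764, 0.1557]
offset [0.0011, -0.0155, -0.0422] twist [-0.1, 0.2, 0.1] | world [0.4908, -0.1861, 0.164]
```

```bash
python3 -m crank '[{"offset":[0,0,0],"twist":[0,0,0]},{"offset":[0,0,0],"twist":[0,0,0]}]'
python3 -m crank '[{"offset":[0,0,0],"twist":[0,0,0]}]'
```

```text
t: 6.8
tool_pos: [0.499, -0.1527, 0.1334]
tool_rot: [0.351, 2.956, 0.791]
contact_force: [-0.1, -0.7, -1.8]
opening: 0.0076
grip_force: 59.1
t: 6.92
tool_pos: [0.4987, -0.1525, 0.1328]
tool_rot: [0.351, 2.957, 0.792]
contact_force: [-0.1, 0.7, -1.3]
opening: 0.0077
grip_force: 59.1
```

```bash
python3 - <<'E'
from h import *
for x,z in((-25,120),(-18,126),(-12,131),(-2,139.3)): rel(binpose(x,z,30))
E
```

```text
offset [-0.0002, -0.004, -0.0161] twist [-0.0, -0.0, -0.1] | world [0.4962, -0.1637, 0.1447]
offset [-0.0002, -0.007, -0.0248] twist [-0.0, -0.0, -0.1] | world [0.4946, -0.1706, 0.1507]
offset [-0.0002, -0.0097, -0.0321] twist [-0.0, -0.0, -0.1] | world [0.4932, -0.1764, 0.1557]
offset [-0.0002, -0.0143, -0.0443] twist [-0.0, -0.0, -0.1] | world [0.4908, -0.1861, 0.164]
```

```bash
python3 -m crank '[{"offset":[0,-0.002,-0.009],"twist":[0,0,0]},{"offset":[0,-0.004,-0.0161],"twist":[0,0,0]},{"offset":[0,-0.007,-0.0248],"twist":[0,0,0]},{"offset":[0,-0.0097,-0.0321],"twist":[0,0,0]},{"offset":[0,-0.0097,-0.0321],"twist":[0,0,0]},{"offset":[0,-0.0097,-0.0321],"twist":[0,0,0]},{"offset":[0,-0.0097,-0.0321],"twist":[0,0,0]}]'
python3 - <<'E'
from h import *
rel(binpose(-2,139.3,30)); print(get_obs()['contact_force'])
a=get_image('side');save('pics/i.png',a,(250,170,470,330),3)
E
```

```text
t: 7.8
tool_pos: [0.4928, -0.1759, 0.1552]
tool_rot: [0.351, 2.957, 0.793]
contact_force: [-0.4, -0.3, -1.2]
opening: 0.0076
grip_force: 59.1
offset [-0.0004, -0.0046, -0.0128] twist [0.0, -0.1, -0.1] | world [0.4908, -0.1861, 0.164]
[-0.39635736 -0.31541721 -1.17829959]
```

```bash
python3 -m crank '[{"offset":[0,-0.0023,-0.0064],"twist":[0,0,0]},{"offset":[0,-0.0046,-0.0128],"twist":[0,0,0]},{"offset":[0,-0.0046,-0.0128],"twist":[0,0,0]},{"offset":[0,-0.0046,-0.0128],"twist":[0,0,0]},{"offset":[0,-0.0046,-0.0128],"twist":[0,0,0]}]'
python3 - <<'E'
from h import *
for x,z,t in((-1,134.2,30),(-1,133.6,25),(-1,132.9,20),(-1,132.2,15),(-1,131.6,10),(-1,130.9,5),(-1,130.2,0)): rel(binpose(x,z,t))
E
```

```text
t: 8.48
tool_pos: [0.4905, -0.1862, 0.1642]
tool_rot: [0.351, 2.957, 0.793]
contact_force: [1.0, -0.4, -1.3]
opening: 0.0071
grip_force: 59.2
offset [-0.0003, -0.0034, 0.0041] twist [0.0, -0.0, -0.1] | world [0.4906, -0.1871, 0.1589]
offset [-0.0003, -0.0058, 0.012] twist [5.0, -0.0, -0.1] | world [0.491, -0.1853, 0.1509]
offset [-0.0003, -0.0089, 0.0197] twist [10.0, -0.0, -0.1] | world [0.4913, -0.1841, 0.1427]
offset [-0.0003, -0.0126, 0.0272] twist [15.0, -0.0, -0.1] | world [0.4914, -0.1836, 0.1344]
offset [-0.0004, -0.0168, 0.0342] twist [20.0, -0.0, -0.1] | world [0.4914, -0.1838, 0.1262]
offset [-0.0004, -0.0217, 0.041] twist [25.0, -0.0, -0.1] | world [0.4912, -0.1846, 0.1179]
offset [-0.0004, -0.027, 0.0473] twist [30.0, -0.1, -0.1] | world [0.4909, -0.186, 0.1097]
```

```bash
python3 -m crank '[{"offset":[0,-0.0034,0.0041],"twist":[0,0,0]},{"offset":[0,-0.0034,0.0041],"twist":[0,0,0]},{"offset":[0,-0.0058,0.012],"twist":[5,0,0]},{"offset":[0,-0.0089,0.0197],"twist":[10,0,0]},{"offset":[0,-0.0126,0.0272],"twist":[15,0,0]},{"offset":[0,-0.0126,0.0272],"twist":[15,0,0]},{"offset":[0,-0.0126,0.0272],"twist":[15,0,0]},{"offset":[0,-0.0126,0.0272],"twist":[15,0,0]}]'
python3 - <<'E'
from h import *
for x,z,t in((-1,131.6,10),(-1,130.9,5),(-1,130.2,0)): rel(binpose(x,z,t))
E
```

```text
t: 9.48
tool_pos: [0.4911, -0.1843, 0.1345]
tool_rot: [0.365, 3.063, 0.405]
contact_force: [0.0, -0.3, -1.3]
opening: 0.0074
grip_force: 59.2
offset [-0.0002, -0.0016, 0.0082] twist [5.0, -0.0, -0.1] | world [0.4914, -0.1838, 0.1262]
offset [-0.0002, -0.0046, 0.016] twist [10.0, -0.0, -0.1] | world [0.4912, -0.1846, 0.1179]
offset [-0.0002, -0.0081, 0.0235] twist [15.0, -0.0, -0.1] | world [0.4909, -0.186, 0.1097]
```

```bash
python3 -m crank '[{"offset":[0,-0.0016,0.0082],"twist":[5,0,0]},{"offset":[0,-0.0046,0.016],"twist":[10,0,0]},{"offset":[0,-0.0081,0.0235],"twist":[15,0,0]},{"offset":[0,-0.0081,0.0235],"twist":[15,0,0]},{"offset":[0,-0.0081,0.0235],"twist":[15,0,0]},{"offset":[0,-0.0081,0.0235],"twist":[15,0,0]}]'
python3 - <<'E'
from h import *
rel(binpose(-1,130.2,0));a=get_image('side');save('pics/i.png',a,(250,170,450,320),4)
E
```

```text
t: 10.22
tool_pos: [0.4908, -0.1861, 0.11]
tool_rot: [-0.372, -3.119, -0.001]
contact_force: [-0.4, -0.6, -1.9]
opening: 0.0073
grip_force: 59.2
offset [-0.0, 0.0001, 0.0003] twist [0.0, -0.0, -0.1] | world [0.4909, -0.186, 0.1097]
```

View pics/i.png

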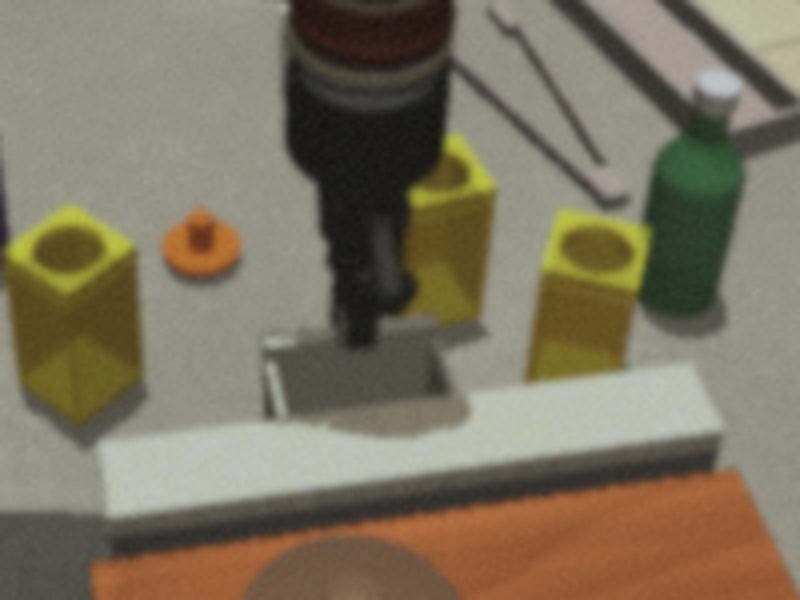

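The side crop shows the bin level against the panel, with its opening at about (355,370) in the crop. I'll lower it a touch and pull gently to check that it's hooked.

```bash
python3 -m crank '[{"offset":[0,0,0.0015],"twist":[0,0,0]},{"offset":[0,0.003,0.0015],"twist":[0,0,0]},{"offset":[0,0.006,0.0015],"twist":[0,0,0]},{"offset":[0,0.006,0.0015],"twist":[0,0,0]},{"offset":[0,0.006,0.0015],"twist":[0,0,0]}]'
```

```text
t: 10.9
tool_pos: [0.4916, -0.1843, 0.1095]
tool_rot: [-0.371, -3.119, 0.016]
contact_force: [-5.5, -14.1, 1.1]
opening: 0.0078
grip_force: 59.6
```

It's hooked: the pull met a 14 N reaction and the bin moved only 2 mm. I'll relax, release and rise.

```bash
python3 -m crank '[{"offset":[0,-0.0045,0],"twist":[0,0,0]},{"offset":[0,-0.0045,0],"twist":[0,0,0]},{"offset":[0,-0.0045,0],"twist":[0,0,0]}]'
python3 -m crank '[{"offset":[0,0,0],"twist":[0,0,0]},{"offset":[0,0,0],"twist":[0,0,0]},{"offset":[0,0,0],"twist":[0,0,0]},{"offset":[0,0,0],"twist":[0,0,0]},{"offset":[0,0,-0.03],"twist":[0,0,0]},{"offset":[0,0,-0.07],"twist":[0,0,0]},{"offset":[0,0,-0.12],"twist":[0,0,0]},{"offset":[0,0,-0.15],"twist":[0,0,0]},{"offset":[0,0,-0.15],"twist":[0,0,0]},{"offset":[0,0,-0.15],"twist":[0,0,0]},{"offset":[0,0,-0.15],"twist":[0,0,0]}]' 1
python3 - <<'E'
from h import *
import pickle
o=get_obs();a=get_image('wrist');pickle.dump((o,a),open('v3.pkl','wb'));save('pics/j.png',a)
K,W=cam('wrist',o);print(T(o).round(4))
for q in('bin','tall_jar','small_lid'):
  for r in cut_out(q,'wrist')[:4]:print(q,round(r['confidence'],2),np.round(r['rect']))
E
```

```text
t: 11.28
tool_pos: [0.4912, -0.1846, 0.1085]
tool_rot: [-0.37, -3.119, 0.003]
contact_force: [-0.8, -4.6, 0.5]
opening: 0.0074
grip_force: 59.6
t: 12.65
tool_pos: [0.4904, -0.1835, 0.2559]
tool_rot: [-0.37, -3.115, -0.003]
contact_force: [0.1, 0.9, -0.0]
opening: 0.0852
grip_force: 0.0
[[-0.9722  0.2342 -0.004   0.4904]
 [ 0.2342  0.9722  0.0021 -0.1835]
 [ 0.0044  0.0011 -1.      0.2559]
 [ 0.      0.      0.      1.    ]]
bin 0.71 [269. 176. 114. 109.]
tall_jar 0.88 [445. 238.  80.  84.]
tall_jar 0.77 [371. 292.  73. 102.]
tall_jar 0.72 [535. 236. 112.  85.]
tall_jar 0.69 [444.  34. 117.  69.]
small_lid 0.55 [494. 110.  49.  41.]
```

View pics/j.png

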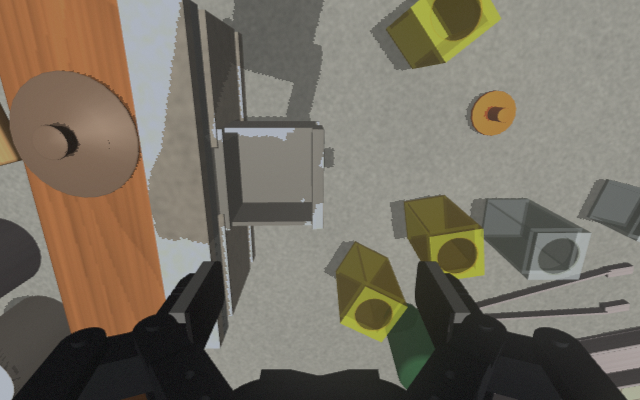

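The bin hangs on the panel in the wrist view, with its opening around (270,175) and its lip at (318,175). The tall jar is at (535,236) with its mouth at (558,255), and the lid is at (494,112). I'll fit the jar and lid silhouettes numerically.

```bash
cat >> h.py <<'E'
from scipy.optimize import minimize
def circ(d,z,k=32):
    t=np.linspace(0,2*np.pi,k,endpoint=False);return np.c_[d/2*np.cos(t),d/2*np.sin(t),0*t+z]
BOX=np.array([[sx*.027,sy*.027,z] for sx in(1,-1) for sy in(1,-1) for z in(0,.11)])
LID=[np.r_[circ(.037,0),circ(.052,.008),circ(.052,.013)],np.r_[circ(.016,.013),circ(.016,.037)]]
def iou(p,parts,K,W,m,z0=0):
    c,s=np.cos(p[2]*10),np.sin(p[2]*10);im=np.zeros((1600,2560),np.uint8)
    for P in parts:
        Q=P@np.array([[c,s,0],[-s,c,0],[0,0,1]])+[p[0],p[1],z0]
        h=cv2.convexHull((proj(K,W,Q)*4).astype(np.float32));cv2.fillConvexPoly(im,(h*16).astype(np.int32),255,shift=4)
    f=cv2.resize(im,(640,400),interpolation=cv2.INTER_AREA)/255.
    return 1-np.minimum(f,m).sum()/np.maximum(f,m).sum()
def fit(parts,K,W,m,p0,yaws=(0,)):
    b=None
    for y in yaws:
        r=minimize(iou,[p0[0],p0[1],y/10],args=(parts,K,W,m.astype(float)),method='Nelder-Mead',options=dict(initial_simplex=np.array([p0[0],p0[1],y/10])+np.array([[0,0,0],[.01,0,0],[0,.01,0],[0,0,.02]]),xatol=1e-4,fatol=1e-4))
        if b is None or r.fun<b.fun:b=r
    return b.x[:2].round(4),round(np.degrees(b.x[2]*10)%90,1),'iou',round(1-b.fun,3)
def find(q,parts,p0,yaws=(0,),name='wrist',z=.05):
    o=get_obs();get_image(name);K,W=cam(name,o);c=proj(K,W,[*p0,z])[0];L=cut_out(q,name)
    if not L: print('none');return
    r=min(L,key=lambda r:np.hypot(*(np.array(r['rect'][:2])-c)));print(q,name,round(r['confidence'],2),np.round(r['rect']),'expected',c.round(),fit(parts,K,W,r['region'],p0,yaws))
E
python3 - <<'E'
from h import *
ys=np.radians([5,25,45,65,85])
find('tall_jar',[BOX],(.627,.035),ys);find('tall_jar',[BOX],(.627,.035),ys,'top')
find('small_lid',LID,(.487,.031),(0,),z=.01);find('small_lid',LID,(.487,.031),(0,),'top',z=.01)
K,W=cam('wrist',get_obs())
print('mouth',plane(K,W,[558,255],.11))
# bin: lip inner/outer edge in panel coords, z .135
P=plane(K,W,[[323,126],[323,228],[312,228],[312,126]],.135);a=np.radians(PA);n=np.array([np.cos(a),np.sin(a)]);l=np.array([-n[1],n[0]])
print('lip panel',((P[:,:2]-PO)@n*1e3).round(1),((P[:,:2]-PO)@l*1e3).round(1))
E
```

```text
tall_jar wrist 0.92 [536. 237. 110.  79.] expected [523. 228.] (array([0.6326, 0.0372]), np.float64(76.6), 'iou', np.float64(0.983))
tall_jar top 0.55 [349. 195.  20.  16.] expected [320. 188.] (array([0.627, 0.035]), np.float64(5.0), 'iou', np.float64(0.0))
small_lid wrist 0.86 [495. 110.  50.  41.] expected [494. 108.] (array([0.4908, 0.0295]), np.float64(4.8), 'iou', np.float64(0.962))
small_lid top 0.65 [323. 230.  12.  20.] expected [321. 230.] (array([0.4857, 0.0255]), np.float64(5.7), 'iou', np.float64(0.872))
mouth [[0.63352475 0.03719857 0.11      ]]
lip panel [-91.5 -91.9 -81.7 -82.3] [-48.   45.2  45.2 -48. ]
```

```bash
python3 - <<'E'
from h import *
rel(pose(166.5,0,[.6326,.0372,.22]));
E
```

```text
offset [-0.0857, 0.2481, 0.0382] twist [-0.0, -0.0, 90.0] | world [0.6326, 0.0372, 0.22]
```

```bash
python3 -m crank '[{"offset":[-0.01,0.025,0],"twist":[0,0,10]},{"offset":[-0.02,0.055,0],"twist":[0,0,20]},{"offset":[-0.03,0.085,0],"twist":[0,0,30]},{"offset":[-0.04,0.115,0],"twist":[0,0,40]},{"offset":[-0.05,0.145,0],"twist":[0,0,50]},{"offset":[-0.06,0.175,0.01],"twist":[0,0,60]},{"offset":[-0.07,0.205,0.02],"twist":[0,0,70]},{"offset":[-0.08,0.235,0.03],"twist":[0,0,80]},{"offset":[-0.0857,0.248,0.038],"twist":[0,0,90]},{"offset":[-0.0857,0.248,0.038],"twist":[0,0,90]},{"offset":[-0.0857,0.248,0.038],"twist":[0,0,90]},{"offset":[-0.0857,0.248,0.038],"twist":[0,0,90]}]'
python3 - <<'E'
from h import *
ys=np.radians([65,85])
find('tall_jar',[BOX],(.6326,.0372),ys);find('small_lid',LID,(.4905,.0295),(0,),z=.01)
rel(pose(166.5,0,[.6326,.0372,.078]));print(get_obs()['q'].round(2))
E
```

```text
t: 14.75
tool_pos: [0.6326, 0.0364, 0.2209]
tool_rot: [-2.467, -1.945, -0.0]
contact_force: [-0.3, -1.1, -0.0]
opening: 0.0854
grip_force: 0.0
tall_jar wrist 0.87 [319. 174.  70.  84.] expected [318. 168.] (array([0.6331, 0.0356]), np.float64(77.0), 'iou', np.float64(0.98))
small_lid wrist 0.9 [202. 195.  49.  41.] expected [202. 194.] (array([0.4915, 0.0271]), np.float64(10.2), 'iou', np.float64(0.948))
offset [0.0004, -0.0, 0.1425] twist [-0.0, -0.0, -0.0] | world [0.6326, 0.0372, 0.078]
[-0.06  0.07  1.58  0.    1.49  0.18]
```

```bash
python3 -m crank '[{"offset":[0,0,0.04],"twist":[0,0,0]},{"offset":[0,0,0.08],"twist":[0,0,0]},{"offset":[0,0,0.12],"twist":[0,0,0]},{"offset":[0,0,0.1425],"twist":[0,0,0]},{"offset":[0,0,0.1425],"twist":[0,0,0]},{"offset":[0,0,0.1425],"twist":[0,0,0]},{"offset":[0,0,0.1425],"twist":[0,0,0]}]'
python3 -m crank '[{"offset":[0,0,0],"twist":[0,0,0]},{"offset":[0,0,0],"twist":[0,0,0]},{"offset":[0,0,0],"twist":[0,0,0]},{"offset":[0,0,0],"twist":[0,0,0]},{"offset":[0,0,0],"twist":[0,0,0]}]' 0 50
python3 -m crank '[{"offset":[0,0,-0.03],"twist":[0,0,0]},{"offset":[0,0,-0.08],"twist":[0,0,0]},{"offset":[0,0,-0.14],"twist":[0,0,0]},{"offset":[0,0,-0.18],"twist":[0,0,0]},{"offset":[0,0,-0.18],"twist":[0,0,0]},{"offset":[0,0,-0.18],"twist":[0,0,0]}]'
python3 - <<'E'
from h import *
a=np.radians(PA);n=np.array([np.cos(a),np.sin(a)]);l=np.array([-n[1],n[0]])
rel(pose(166.5,0,[*(PO+n*-.044+l*-.001),.255]))
E
```

```text
t: 15.82
tool_pos: [0.6341, 0.037, 0.0801]
tool_rot: [2.466, 1.943, 0.004]
contact_force: [0.2, -0.7, 0.8]
opening: 0.0854
grip_force: 0.0
t: 16.45
tool_pos: [0.633, 0.0372, 0.0787]
tool_rot: [-2.468, -1.944, -0.001]
contact_force: [-1.7, 0.1, 5.6]
opening: 0.0525
grip_force: 53.2
t: 17.2
tool_pos: [0.6316, 0.0371, 0.2551]
tool_rot: [-2.465, -1.942, 0.005]
contact_force: [-0.2, 0.3, -2.7]
opening: 0.0523
grip_force: 53.2
offset [-0.2918, -0.0856, 0.0006] twist [-0.2, 0.0, -0.0] | world [0.4801, -0.2266, 0.255]
```

```bash
python3 -m crank '[{"offset":[-0.035,-0.01,0],"twist":[0,0,0]},{"offset":[-0.08,-0.024,0],"twist":[0,0,0]},{"offset":[-0.13,-0.038,0],"twist":[0,0,0]},{"offset":[-0.18,-0.053,0],"twist":[0,0,0]},{"offset":[-0.225,-0.066,0],"twist":[0,0,0]},{"offset":[-0.265,-0.078,0],"twist":[0,0,0]},{"offset":[-0.2918,-0.0856,0],"twist":[0,0,0]},{"offset":[-0.2918,-0.0856,0],"twist":[0,0,0]},{"offset":[-0.2918,-0.0856,0],"twist":[0,0,0]},{"offset":[-0.2918,-0.0856,0],"twist":[0,0,0]},{"offset":[-0.2918,-0.0856,0],"twist":[0,0,0]}]'
python3 - <<'E'
from h import *
a=np.radians(PA);n=np.array([np.cos(a),np.sin(a)]);l=np.array([-n[1],n[0]])
rel(pose(166.5,0,[*(PO+n*-.044+l*-.001),.1485]))
# see whether bin still visible / its outline
get_image('wrist');[print(q,round(r['confidence'],2),np.round(r['rect'])) for q in('bin','tall_jar') for r in cut_out(q,'wrist')[:2]]
K,W=cam('wrist',get_obs())
print('expected lip ends',proj(K,W,[np.r_[PO+n*-.092+l*s,.135] for s in(-.047,.045)]).round())
E
```

```text
t: 18.58
tool_pos: [0.4813, -0.2258, 0.2574]
tool_rot: [-2.466, -1.945, 0.001]
contact_force: [1.3, 0.4, -1.8]
opening: 0.0527
grip_force: 53.2
offset [-0.0011, -0.0009, 0.1089] twist [-0.1, -0.0, 0.0] | world [0.4801, -0.2266, 0.1485]
bin 0.57 [319. 159. 108.  69.]
tall_jar 0.96 [319. 244. 128. 164.]
tall_jar 0.93 [406.   9.  58.  16.]
expected lip ends [[262. 128.]
 [372. 128.]]
```

```bash
python3 -m crank '[{"offset":[-0.001,-0.001,0.03],"twist":[0,0,0]},{"offset":[-0.001,-0.001,0.06],"twist":[0,0,0]},{"offset":[-0.001,-0.001,0.085],"twist":[0,0,0]},{"offset":[-0.001,-0.001,0.1],"twist":[0,0,0]},{"offset":[-0.001,-0.001,0.106],"twist":[0,0,0]},{"offset":[-0.001,-0.001,0.106],"twist":[0,0,0]},{"offset":[-0.001,-0.001,0.106],"twist":[0,0,0]},{"offset":[-0.001,-0.001,0.106],"twist":[0,0,0]}]'
python3 -m crank '[{"offset":[0,0,0.0005],"twist":[0,0,0]},{"offset":[0,0,0.0015],"twist":[0,0,0]},{"offset":[0,0,0.002],"twist":[0,0,0]},{"offset":[0,0,0.002],"twist":[0,0,0]}]'
```

```text
t: 19.73
tool_pos: [0.4803, -0.2276, 0.1527]
tool_rot: [2.467, 1.944, 0.0]
contact_force: [-0.3, -0.0, -2.2]
opening: 0.0529
grip_force: 53.2
t: 20.23
tool_pos: [0.4797, -0.2272, 0.1495]
tool_rot: [-2.467, -1.943, 0.001]
contact_force: [-0.2, 0.5, -2.0]
opening: 0.0523
grip_force: 53.2
```

```bash
python3 -m crank '[{"offset":[0,0,0.0005],"twist":[0,0,0]},{"offset":[0,0,0.001],"twist":[0,0,0]},{"offset":[0,0,0.0015],"twist":[0,0,0]},{"offset":[0,0,0.0015],"twist":[0,0,0]},{"offset":[0,0,0.0015],"twist":[0,0,0]}]'
```

```text
t: 20.85
tool_pos: [0.4798, -0.2273, 0.1482]
tool_rot: [-2.467, -1.944, 0.001]
contact_force: [0.4, 0.5, -2.4]
opening: 0.052
grip_force: 53.2
```

```bash
python3 -m crank '[{"offset":[0,0,0.0008],"twist":[0,0,0]},{"offset":[0,0,0.0015],"twist":[0,0,0]},{"offset":[0,0,0.0015],"twist":[0,0,0]},{"offset":[0,0,0.0015],"twist":[0,0,0]}]'
```

```text
t: 21.35
tool_pos: [0.4798, -0.2273, 0.147]
tool_rot: [-2.467, -1.944, 0.001]
contact_force: [-1.6, 2.1, 0.5]
opening: 0.0526
grip_force: 53.5
```

```bash
python3 -m crank '[{"offset":[0,0,0],"twist":[0,0,0]},{"offset":[0,0,0],"twist":[0,0,0]},{"offset":[0,0,0],"twist":[0,0,0]},{"offset":[0,0,0],"twist":[0,0,0]},{"offset":[0,0,-0.03],"twist":[0,0,0]},{"offset":[0,0,-0.07],"twist":[0,0,0]},{"offset":[0,0,-0.12],"twist":[0,0,0]},{"offset":[0,0,-0.16],"twist":[0,0,0]},{"offset":[0,0,-0.16],"twist":[0,0,0]},{"offset":[0,0,-0.16],"twist":[0,0,0]},{"offset":[0,0,-0.16],"twist":[0,0,0]},{"offset":[0,0,-0.16],"twist":[0,0,0]}]' 1
cat >> h.py <<'E'
def jarfit():
    import pickle
    o=get_obs();im=get_image('wrist');K,W=cam('wrist',o);pickle.dump((o,im),open('v4.pkl','wb'))
    c=proj(K,W,[.48,-.227,.17])[0];L=cut_out('tall_jar','wrist')
    r=min(L,key=lambda r:np.hypot(*(np.array(r['rect'][:2])-c)));m=r['region'].astype(float);print(round(r['confidence'],2),np.round(r['rect']),c.round(),o['tool_pos'].round(4),np.linalg.norm(o['dq']).round(3))
    for zl in(.05,.066,.08):
        B=BOX.copy();B[B[:,2]==0,2]=zl
        f=lambda p:iou([p[0],p[1],np.radians(76.5)/10],[B],K,W,m,.069)
        b=minimize(f,[.4798,-.2273],method='Nelder-Mead',options=dict(initial_simplex=[[.4798,-.2273],[.49,-.2273],[.4798,-.22]],xatol=1e-4));print(zl,b.x.round(4),round(1-b.fun,3))
    return r,im,K,W
E
python3 - <<'E'
from h import *
r,im,K,W=jarfit()
# mouth ellipse from edges on top plane rectified around the jar, 0.25 mm/px
g=np.mgrid[-30:30:.25,-30:30:.25];a=np.radians(76.5);ex=np.array([np.cos(a),np.sin(a),0]);ey=np.array([-np.sin(a),np.cos(a),0])
P=np.array([.4798,-.2273,.179])+(g[0][...,None]*ex+g[1][...,None]*ey)/1e3
q=proj(K,W,P.reshape(-1,3)).reshape(240,240,2).astype(np.float32)
rc=cv2.remap(cv2.cvtColor(im,cv2.COLOR_RGB2GRAY),q[...,0],q[...,1],cv2.INTER_CUBIC);rc=cv2.GaussianBlur(rc,(0,0),2)
for p2 in(30,20,12):
  c=cv2.HoughCircles(rc,cv2.HOUGH_GRADIENT,1,8,param1=60,param2=p2,minRadius=76,maxRadius=90)
  if c is not None:
    for u,v,R_ in c[0][:4]: print('mouth along76.5 %.1f along166.5 %.1f r %.1f mm'%(v*.25-30,u*.25-30,R_*.25))
    break
E
```

```text
t: 22.85
tool_pos: [0.4794, -0.227, 0.3051]
tool_rot: [-2.465, -1.942, 0.002]
contact_force: [-0.0, -0.5, 1.0]
opening: 0.0855
grip_force: 0.0
0.75 [319. 170.  63.  74.] [319. 178.] [ 0.4794 -0.227   0.3051] 0.009
0.05 [ 0.4814 -0.2238] 0.951
0.066 [ 0.4815 -0.2238] 0.925
0.08 [ 0.4813 -0.2237] 0.898
mouth along76.5 3.6 along166.5 -0.4 r 20.2 mm
```

```bash
python3 - <<'E'
from h import *
rel(pose(166.5,0,[.491,.0285,.16]))
E
```

```text
offset [0.2511, -0.0485, 0.146] twist [-0.1, -0.0, -0.0] | world [0.491, 0.0285, 0.16]
```

```bash
python3 -m crank '[{"offset":[0.04,-0.008,0],"twist":[0,0,0]},{"offset":[0.09,-0.018,0],"twist":[0,0,0]},{"offset":[0.15,-0.03,0.02],"twist":[0,0,0]},{"offset":[0.2,-0.04,0.06],"twist":[0,0,0]},{"offset":[0.235,-0.046,0.1],"twist":[0,0,0]},{"offset":[0.251,-0.0485,0.146],"twist":[0,0,0]},{"offset":[0.251,-0.0485,0.146],"twist":[0,0,0]},{"offset":[0.251,-0.0485,0.146],"twist":[0,0,0]},{"offset":[0.251,-0.0485,0.146],"twist":[0,0,0]},{"offset":[0.251,-0.0485,0.146],"twist":[0,0,0]}]'
python3 - <<'E'
from h import *
find('small_lid',LID,(.491,.0285),(0,),z=.01);find('small_lid',LID,(.491,.0285),(0,),z=.01)
rel(pose(166.5,0,[.491,.0285,.016]))
E
```

```text
t: 24.2
tool_pos: [0.4926, 0.0273, 0.1628]
tool_rot: [2.468, 1.942, 0.003]
contact_force: [0.2, 0.7, 0.1]
opening: 0.0857
grip_force: 0.0
small_lid wrist 0.57 [318. 173.  56.  50.] expected [316. 173.] (array([0.4913, 0.0279]), np.float64(9.4), 'iou', np.float64(0.976))
small_lid wrist 0.92 [317. 171.  57.  49.] expected [317. 173.] (array([0.4918, 0.0283]), np.float64(10.9), 'iou', np.float64(0.935))
offset [0.0005, -0.0008, 0.1453] twist [-0.0, -0.0, -0.1] | world [0.491, 0.0285, 0.016]
```

```bash
python3 -m crank '[{"offset":[0.0003,-0.0002,0.04],"twist":[0,0,0]},{"offset":[0.0003,-0.0002,0.08],"twist":[0,0,0]},{"offset":[0.0003,-0.0002,0.12],"twist":[0,0,0]},{"offset":[0.0003,-0.0002,0.1445],"twist":[0,0,0]},{"offset":[0.0003,-0.0002,0.1445],"twist":[0,0,0]},{"offset":[0.0003,-0.0002,0.1445],"twist":[0,0,0]},{"offset":[0.0003,-0.0002,0.1445],"twist":[0,0,0]}]'
python3 -m crank '[{"offset":[0,0,0],"twist":[0,0,0]},{"offset":[0,0,0],"twist":[0,0,0]},{"offset":[0,0,0],"twist":[0,0,0]},{"offset":[0,0,0],"twist":[0,0,0]},{"offset":[0,0,0],"twist":[0,0,0]},{"offset":[0,0,0],"twist":[0,0,0]}]' 0 30
python3 -m crank '[{"offset":[0,0,-0.05],"twist":[0,0,0]},{"offset":[0,0,-0.11],"twist":[0,0,0]},{"offset":[0,0,-0.17],"twist":[0,0,0]},{"offset":[0,0,-0.23],"twist":[0,0,0]},{"offset":[0,0,-0.28],"twist":[0,0,0]},{"offset":[0,0,-0.28],"twist":[0,0,0]},{"offset":[0,0,-0.28],"twist":[0,0,0]},{"offset":[0,0,-0.28],"twist":[0,0,0]}]'
python3 - <<'E'
from h import *
o=get_obs();print(T(o).round(3).tolist())
get_image('wrist');[print(round(r['confidence'],2),np.round(r['rect'])) for r in cut_out('small_lid','wrist')[:3]]
rel(pose(166.5,0,[.4809,-.2237,.25]))
E
```

```text
t: 25.28
tool_pos: [0.4926, 0.0284, 0.0181]
tool_rot: [2.467, 1.943, 0.003]
contact_force: [-0.6, 1.5, 0.6]
opening: 0.0857
grip_force: 0.0
t: 26.02
tool_pos: [0.4919, 0.0284, 0.0171]
tool_rot: [2.468, 1.944, 0.001]
contact_force: [0.5, 0.8, 0.2]
opening: -0.0
grip_force: 0.2
t: 27.02
tool_pos: [0.4904, 0.0285, 0.2935]
tool_rot: [-2.465, -1.942, 0.006]
contact_force: [0.2, 0.4, -0.9]
opening: 0.0004
grip_force: 0.0
[[0.234, 0.972, -0.005, 0.49], [0.972, -0.234, 0.001, 0.028], [-0.001, -0.005, -1.0, 0.294], [0.0, 0.0, 0.0, 1.0]]
0.82 [325. 147.  44.  37.]
0.71 [535.  77.  62. 154.]
offset [-0.2474, 0.0498, 0.044] twist [-0.3, 0.0, -0.0] | world [0.4809, -0.2237, 0.25]
```

```bash
python3 - <<'E'
from h import *
find('small_lid',LID,(.491,.0285),(0,),z=.01);find('small_lid',LID,(.491,.0285),(0,),name='side',z=.01);find('small_lid',LID,(.491,.0285),(0,),name='top',z=.01)
o=get_obs();im=get_image('wrist');K,W=cam('wrist',o)
import pickle
_,im0=pickle.load(open('v3.pkl','rb'))
def orange(im):
  h=cv2.cvtColor(im,cv2.COLOR_RGB2HSV);m=((h[...,0]>5)&(h[...,0]<22)&(h[...,1]>140)&(h[...,2]>90)).astype(np.uint8)
  n,l,s,c=cv2.connectedComponentsWithStats(m);return [(s[i].tolist(),c[i].round(1).tolist()) for i in range(1,n) if s[i,4]>60]
print(orange(im));print('lid proj',proj(K,W,[[.4915,.0282,.013],[.4915,.0282,.037]]))
E
```

```text
small_lid wrist 0.62 [574. 232. 133.  92.] expected [320. 148.] (array([0.491 , 0.0285]), np.float64(0.0), 'iou', np.float64(0.0))
small_lid side 0.68 [301. 229.  21.  18.] expected [300. 231.] (array([0.4944, 0.0264]), np.float64(6.2), 'iou', np.float64(0.935))
none
[([303, 128, 37, 38, 1063], [321.0, 146.9])]
lid proj [[318.88603472 148.96081588]
 [318.86609626 152.42111725]]
```

```bash
cat >> h.py <<'E'
def lidfit(p0=(.4915,.0282),z0=0,parts=LID):
    o=get_obs();im=get_image('wrist');K,W=cam('wrist',o)
    h=cv2.cvtColor(im,cv2.COLOR_RGB2HSV);m=((h[...,0]>3)&(h[...,0]<24)&(h[...,1]>110)&(h[...,2]>60)).astype(np.uint8)
    n,l,s,c=cv2.connectedComponentsWithStats(m);e=proj(K,W,[*p0,z0+.015])[0]
    i=min([i for i in range(1,n) if s[i,4]>150],key=lambda i:np.hypot(*(c[i]-e)));mm=(l==i).astype(float)
    f=lambda p:iou([p[0],p[1],0],parts,K,W,mm,z0)
    b=minimize(f,p0,method='Nelder-Mead',options=dict(initial_simplex=[[p0[0],p0[1]],[p0[0]+.01,p0[1]],[p0[0],p0[1]+.01]],xatol=1e-4))
    print('lid',b.x.round(4),round(1-b.fun,3),'px',c[i].round(1),s[i].tolist(),'exp',e.round(1));return b.x
E
python3 -m crank '[{"offset":[0,0,0.06],"twist":[0,0,0]},{"offset":[0,0,0.11],"twist":[0,0,0]},{"offset":[0,0,0.15],"twist":[0,0,0]},{"offset":[0,0,0.15],"twist":[0,0,0]},{"offset":[0,0,0.15],"twist":[0,0,0]},{"offset":[0,0,0.15],"twist":[0,0,0]},{"offset":[0,0,0.15],"twist":[0,0,0]}]' 0.45
python3 - <<'E'
from h import *
x=lidfit();x=lidfit(x)
lidfit(x,0,[LID[0]]);rel(pose(166.5,0,[*x,.0145]));print(get_obs()['opening'])
E
```

```text
t: 28.35
tool_pos: [0.4924, 0.0283, 0.1482]
tool_rot: [2.467, 1.943, 0.003]
contact_force: [0.4, -0.2, -0.5]
opening: 0.0384
grip_force: 0.0
lid [0.4949 0.029 ] 0.951 px [320.  175.2] [293, 149, 55, 54, 2367] exp [317.  179.3]
lid [0.4949 0.0292] 0.954 px [320.4 175.2] [293, 148, 56, 55, 2382] exp [320.9 177.7]
lid [0.4949 0.029 ] 0.95 px [320.8 175.3] [293, 149, 56, 54, 2378] exp [321.2 177.6]
offset [0.0014, 0.0029, 0.1325] twist [0.0, -0.0, -0.0] | world [0.4949, 0.0292, 0.0145]
0.038264181797883566
```

```bash
python3 -m crank '[{"offset":[0.0014,0.0025,0.04],"twist":[0,0,0]},{"offset":[0.0014,0.0025,0.08],"twist":[0,0,0]},{"offset":[0.0014,0.0025,0.12],"twist":[0,0,0]},{"offset":[0.0014,0.0025,0.132],"twist":[0,0,0]},{"offset":[0.0014,0.0025,0.132],"twist":[0,0,0]},{"offset":[0.0014,0.0025,0.132],"twist":[0,0,0]},{"offset":[0.0014,0.0025,0.132],"twist":[0,0,0]},{"offset":[0.0014,0.0025,0.132],"twist":[0,0,0]}]'
python3 -m crank '[{"offset":[0,0,0],"twist":[0,0,0]},{"offset":[0,0,0],"twist":[0,0,0]},{"offset":[0,0,0],"twist":[0,0,0]}]' 0.1 30
python3 - <<'E'
from h import *
print(get_obs()['opening'],get_obs()['grip_force']);lidfit((.495,.029))
E
```

```text
t: 29.5
tool_pos: [0.4947, 0.0292, 0.0154]
tool_rot: [2.467, 1.944, 0.002]
contact_force: [-0.0, 0.6, -0.6]
opening: 0.0385
grip_force: 0.0
t: 29.88
tool_pos: [0.494, 0.0293, 0.0146]
tool_rot: [-2.467, -1.944, 0.001]
contact_force: [-1.2, -0.5, 3.7]
opening: 0.0123
grip_force: 29.3
0.012256164462336003 29.27476555109024
lid [0.4946 0.0292] 0.771 px [318.9 233.6] [272, 196, 95, 88, 5246] exp [319.9 245.6]
```

```bash
python3 -m crank '[{"offset":[0,0,-0.01],"twist":[0,0,0]},{"offset":[0,0,-0.03],"twist":[0,0,0]},{"offset":[0,0,-0.06],"twist":[0,0,0]},{"offset":[0,0,-0.06],"twist":[0,0,0]}]'
python3 - <<'E'
from h import *
lidfit((.495,.029),0);o=get_obs();lidfit((.495,.029),o['tool_pos'][2]-.0146);print(o['opening'],o['grip_force'])
E
```

```text
t: 30.42
tool_pos: [0.4963, 0.0291, 0.0773]
tool_rot: [2.465, 1.942, 0.006]
contact_force: [0.2, 0.4, -0.1]
opening: 0.0117
grip_force: 29.3
lid [0.492  0.0092] 0.624 px [318.9 233.6] [272, 196, 95, 87, 5259] exp [316.  205.9]
lid [0.4957 0.029 ] 0.773 px [318.8 233.6] [272, 196, 95, 87, 5260] exp [318.1 245.7]
0.011840533775375733 29.252104461193085
```

```bash
python3 -m crank '[{"offset":[0,0,-0.05],"twist":[0,0,0]},{"offset":[0,0,-0.11],"twist":[0,0,0]},{"offset":[0,0,-0.17],"twist":[0,0,0]},{"offset":[-0.05,0.01,-0.2],"twist":[0,0,0]},{"offset":[-0.1,0.02,-0.2],"twist":[0,0,0]},{"offset":[-0.15,0.03,-0.2],"twist":[0,0,0]},{"offset":[-0.2,0.04,-0.2],"twist":[0,0,0]},{"offset":[-0.235,0.045,-0.2],"twist":[0,0,0]},{"offset":[-0.248,0.045,-0.2],"twist":[0,0,0]},{"offset":[-0.248,0.045,-0.2],"twist":[0,0,0]},{"offset":[-0.248,0.045,-0.2],"twist":[0,0,0]},{"offset":[-0.248,0.045,-0.2],"twist":[0,0,0]},{"offset":[-0.248,0.045,-0.2],"twist":[0,0,0]}]'
python3 - <<'E'
from h import *
try: jarfit()
except Exception as e: print(e)
o=get_obs();print(o['opening']);rel(pose(166.5,0,[.4810,-.2238,.205]))
E
```

```text
t: 32.15
tool_pos: [0.48, -0.2217, 0.2743]
tool_rot: [-2.466, -1.945, 0.0]
contact_force: [-0.7, -0.6, -0.1]
opening: 0.012
grip_force: 29.3
0.67 [319. 174.  69.  65.] [320. 194.] [ 0.48   -0.2217  0.2743] 0.006
0.05 [ 0.4825 -0.2179] 0.707
0.066 [ 0.4828 -0.2167] 0.728
0.08 [ 0.4834 -0.2143] 0.751
0.011954555790786506
offset [-0.0015, 0.0015, 0.0693] twist [-0.0, -0.0, 0.0] | world [0.481, -0.2238, 0.205]
```

```bash
python3 -m crank '[{"offset":[-0.0015,0.0015,0.03],"twist":[0,0,0]},{"offset":[-0.0015,0.0015,0.055],"twist":[0,0,0]},{"offset":[-0.0015,0.0015,0.0693],"twist":[0,0,0]},{"offset":[-0.0015,0.0015,0.0693],"twist":[0,0,0]},{"offset":[-0.0015,0.0015,0.0693],"twist":[0,0,0]},{"offset":[-0.0015,0.0015,0.0693],"twist":[0,0,0]},{"offset":[-0.0015,0.0015,0.0693],"twist":[0,0,0]}]'
python3 -m crank '[{"offset":[0,0,0.003],"twist":[0,0,0]},{"offset":[0,0,0.006],"twist":[0,0,0]},{"offset":[0,0,0.009],"twist":[0,0,0]},{"offset":[0,0,0.011],"twist":[0,0,0]},{"offset":[0,0,0.011],"twist":[0,0,0]},{"offset":[0,0,0.011],"twist":[0,0,0]}]'
```

```text
t: 33.12
tool_pos: [0.4812, -0.2245, 0.2058]
tool_rot: [2.467, 1.944, 0.0]
contact_force: [0.9, -0.4, 0.6]
opening: 0.012
grip_force: 29.3
t: 33.88
tool_pos: [0.4809, -0.2243, 0.194]
tool_rot: [-2.467, -1.944, 0.001]
contact_force: [0.6, 0.8, -0.6]
opening: 0.0121
grip_force: 29.3
```

```bash
python3 -m crank '[{"offset":[0,0,0.001],"twist":[0,0,0]},{"offset":[0,0,0.002],"twist":[0,0,0]},{"offset":[0,0,0.003],"twist":[0,0,0]},{"offset":[0,0,0.003],"twist":[0,0,0]},{"offset":[0,0,0.003],"twist":[0,0,0]}]'
```

```text
t: 34.5
tool_pos: [0.4808, -0.2242, 0.1909]
tool_rot: [-2.467, -1.944, 0.001]
contact_force: [-0.3, -0.1, -0.8]
opening: 0.012
grip_force: 29.3
```

```bash
python3 -m crank '[{"offset":[0,0,0.001],"twist":[0,0,0]},{"offset":[0,0,0.002],"twist":[0,0,0]},{"offset":[0,0,0.003],"twist":[0,0,0]},{"offset":[0,0,0.003],"twist":[0,0,0]},{"offset":[0,0,0.003],"twist":[0,0,0]}]'
python3 -m crank '[{"offset":[0,0,0.001],"twist":[0,0,0]},{"offset":[0,0,0.0015],"twist":[0,0,0]},{"offset":[0,0,0.0015],"twist":[0,0,0]},{"offset":[0,0,0.0015],"twist":[0,0,0]}]'
```

```text
t: 35.12
tool_pos: [0.4808, -0.2242, 0.1879]
tool_rot: [-2.467, -1.944, 0.001]
contact_force: [-0.1, 0.5, -0.7]
opening: 0.012
grip_force: 29.3
t: 35.62
tool_pos: [0.4808, -0.2243, 0.1864]
tool_rot: [-2.467, -1.944, 0.001]
contact_force: [-0.5, 0.1, -0.7]
opening: 0.0118
grip_force: 29.3
```

```bash
python3 -m crank '[{"offset":[0,0,0.001],"twist":[0,0,0]},{"offset":[0,0,0.0015],"twist":[0,0,0]},{"offset":[0,0,0.0015],"twist":[0,0,0]},{"offset":[0,0,0.0015],"twist":[0,0,0]}]'
python3 -m crank '[{"offset":[0,0,0.001],"twist":[0,0,0]},{"offset":[0,0,0.0015],"twist":[0,0,0]},{"offset":[0,0,0.0015],"twist":[0,0,0]},{"offset":[0,0,0.0015],"twist":[0,0,0]}]'
```

```text
t: 36.12
tool_pos: [0.4808, -0.2243, 0.1849]
tool_rot: [-2.467, -1.944, 0.001]
contact_force: [-0.0, -0.8, 1.1]
opening: 0.0116
grip_force: 29.3
t: 36.62
tool_pos: [0.4811, -0.2243, 0.1839]
tool_rot: [-2.468, -1.944, 0.0]
contact_force: [-0.2, 0.7, 3.5]
opening: 0.0117
grip_force: 29.9
```

The flange met resistance at lid z ≈ 0.170 m, against 0.171 m expected, so the plug is in. I'll release, rise and check.

```bash
python3 -m crank '[{"offset":[0,0,-0.001],"twist":[0,0,0]},{"offset":[0,0,-0.001],"twist":[0,0,0]},{"offset":[0,0,-0.001],"twist":[0,0,0]},{"offset":[0,0,-0.001],"twist":[0,0,0]},{"offset":[0,0,-0.03],"twist":[0,0,0]},{"offset":[0,0,-0.08],"twist":[0,0,0]},{"offset":[0,0,-0.12],"twist":[0,0,0]},{"offset":[0,0,-0.12],"twist":[0,0,0]},{"offset":[0,0,-0.12],"twist":[0,0,0]},{"offset":[0,0,-0.12],"twist":[0,0,0]}]' 0.5
python3 - <<'E'
from h import *
TOP=[np.r_[circ(.052,.008),circ(.052,.013)],LID[1]]
for z in(.168,.171,.175,.179): print(z,end=' ');lidfit((.481,-.224),z,TOP)
r,*_=jarfit()
for q in('bin',):
  for r in cut_out(q,'wrist')[:2]:print(q,round(r['confidence'],2),np.round(r['rect']))
K,W=cam('wrist',get_obs());a=np.radians(PA);n=np.array([np.cos(a),np.sin(a)]);l=np.array([-n[1],n[0]])
for z in(.135,.131): print('lip exp',z,proj(K,W,[np.r_[PO+n*-.0925+l*s,z] for s in(-.047,.045)]).round(1).tolist())
E
```

```text
t: 37.88
tool_pos: [0.4803, -0.2239, 0.3013]
tool_rot: [-2.465, -1.942, 0.002]
contact_force: [0.9, -0.9, 0.5]
opening: 0.0426
grip_force: 0.0
0.168 lid [ 0.4819 -0.2253] 0.955 px [320.6 182.2] [292, 154, 59, 57, 2587] exp [319.7 183.5]
0.171 lid [ 0.4821 -0.2247] 0.937 px [320.6 182.2] [292, 154, 59, 57, 2588] exp [319.6 184.4]
0.175 lid [ 0.482  -0.2236] 0.912 px [320.4 182. ] [292, 154, 58, 57, 2586] exp [319.5 185.6]
0.179 lid [ 0.4821 -0.2234] 0.885 px [320.2 181.8] [292, 154, 58, 57, 2572] exp [319.3 186.8]
0.76 [319. 172.  66.  72.] [319. 182.] [ 0.4806 -0.2241  0.3023] 0.008
0.05 [ 0.4821 -0.2218] 0.35
0.066 [ 0.4826 -0.2187] 0.339
0.08 [ 0.4831 -0.2164] 0.334
bin 0.89 [323. 172.  93.  97.]
lip exp 0.135 [[271.0, 123.3], [366.0, 123.4]]
lip exp 0.131 [[271.5, 122.9], [365.4, 123.0]]
```

```bash
python3 - <<'E'
from h import *
print(finish_job(),get_obs()['t'])
E
```

```text
the job is handed in; nothing more can be done
the job is handed in; nothing more can be done
```

I handed the job in at about 38 s: the bin hangs hooked on the panel with the tall jar in it, closed by the small lid. A pull test confirmed the hook. The lid's seating height and last camera fit agree with it being fully in, and the jar probably leans about 2° from the hook's play.

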